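# Set the length stop and take up the screw's play

### The job

Set the length stop of the bag gauge to the round-headed pin (not to the flat tab beside it), using its knob and not pushing the stop itself. The screw has play, so first turn the knob clockwise until the stop's pointer is a good 20 mm past the pin, then turn it back until the pointer stands level with the pin, so that the last turn is the backward one, and let go.

Things in the scene. Friction and masses are not known exactly. Their poses are not given: they have to be found in the camera images.
- bed: The bag gauge: fixed dark steel bed 350 mm long (y axis, +y towards the knob end), 170 mm wide, 12 mm thick, with two rods and a screw along it, a white scale strip on its -x side, and a grey gearbox (74 mm square, top 52 mm above the bench) at the +y end. Origin: underside, mid-length.
- knob_grip (a point): Middle of the bar of the black knob on the gearbox, 88 mm above the bench. Bar 44 mm long (its x axis), 14 mm thick (its y: close the fingers along this), top 13 mm above this point; knob skirt, 44 mm across, 19 mm below. z up is the turning axis. Turns with about 0.2 N m, stays where left; at most 1.4 rad is needed either way, so one grasp does.
- setting_knob (a joint): Play of knob on screw, rad, -0.12 to +0.12; starts anywhere between, stays where left. Turning clockwise (from above) first runs it to +0.12, only then moves the stop away from the knob, 65 mm per rad. Turning anticlockwise first runs it down to -0.12 (0.24 rad with the stop at rest), only then brings the stop back, 65 mm per rad.
- stop: The stop: aluminium carriage 66 x 36 mm on the bed's rods, with an upright steel plate 105 mm wide whose top is 56 mm above the bench. Origin: middle of the carriage, 32 mm above the bench; y axis along the bed towards the knob. It is moved by the knob only.
- stop_pointer (a point): Tip of the stop's small dark pointer, 32 mm above the bench, on the scale's side. y axis along the bed towards the knob. It starts between knob and pin, 20 to 55 mm short of the pin.
- pin_mark (a point): Middle of the round-headed dark steel pin, 32 mm above the bench: 10 mm rod with a 20 mm ball, 38 mm tall, on a foot fixed to the scale strip, 12 mm beside the pointer's path, which is clear. y axis along the bed towards the knob; the pointer is past the pin when on its -y side. A flat dark tab on a like foot stands about 25 mm away along the strip, either side: ignore it.

How it is judged (in metres and radians):
On the way:
1. the stop's pointer is well past the pin, by more than 13 mm (y of stop_pointer in the frame of pin_mark below -0.013 m), for 0.1 s.
At the end, for the whole second after the job is handed in: After having been more than 13 mm past the round-headed pin, the stop's pointer stands level with the pin within 12 mm along the bed, with the play taken up on the return side (play reading below -0.02 rad) (y of stop_pointer in the frame of pin_mark between -0.012 and 0.012 m and value of joint setting_knob below -0.02 rad); the robot touches nothing.
It fails at once if the stop itself is pushed (more than 3 N) instead of turning the knob (contact force between the arm and stop above 3 N).
It also fails if it takes over 42 s, if anything falls off the work surface, if the arm or the gripper's body presses on something with over 40 N, if the wrist force passes 120 N, or if a joint passes its speed limit or range.

### The arm

A 6-joint arm with a two-finger parallel gripper is mounted at the origin on a cart in front of the work surface, level with it; the furniture and walls round the work are solid. World frame = base frame: x ahead of the robot, y to its left, z up, the work surface at z = 0. Lengths are in mm, angles in rad, forces in N, time in s.
With the tool pointing down it reaches from about 350 to 875 mm from the base axis. Payload 4.2 kg.
Tool frame: the origin (TCP) lies midway between the tips of the shut fingers; the grasp point (between the pads) lies 19 mm behind it; z points along the fingers, x is the direction in which the jaws open and shut, and the axes are right-handed (so a half turn about z gives the same grasp; the last joint's range is limited). The gripper opens to 87 mm and grips with 3 to 60 N. Pads are 19 mm wide; open, the fingers measure 117 mm over their backs; the gripper's body (75 mm by 190 mm) begins 51 mm behind the grasp point.
Start: joints at [1.413, 0.385, 0.008, 0, -1.194, -0.259], TCP at [252.989, 571.485, 222.55] pointing down, gripper open.
Joint ranges: [-3.14, 3.14], [-1.21, 2.06], [-1.07, 1.41], [-3.16, 2.05], [-2.99, -0.16], [-3.1, 3.1]. Speed limits (rad/s): [2.79, 2.79, 3.14, 3.14, 3.14, 3.14].

### API

Orientations are given as a rotation vector (axis times angle).
In Python, from workcell import bot, imaging gives the robot as it stands. The module is installed in compiled form; this text tells all that it offers.
- The arm moves only by the tool send_rows, never from a script. Its argument "targets" is a list of rows, each an object of numbers: "gripper": the opening, from 0 (shut) to 1 (fully open); "x", "y", "z": the shift along the tool's x, y, z as a fraction of full scale; "twist": the turn about the tool's z as a fraction of full scale. A call has exactly 8 rows; each row is the pose to reach, as a shift and turn from the pose commanded when the call began, along the tool's axes at that moment; what a row does not reach only later rows make up. Full scale, the value 1, is 20 cm for a shift and pi/2 rad for a turn. A row lasts 1/12 s, in which the tool goes at most 41.7 mm and 7.16 degrees, less where a joint would pass 70% of its speed; a pose out of reach is approached as far as the arm can. A call with a number of a shift or a turn outside -1 to 1 is refused whole. A call with a gripper value outside its range is refused whole. The fingers move at their own pace and stop on an object; "squeeze" is the grip in N (left out, the last holds). Time passes only in rows, so rows that repeat a pose let the fingers close, or fill a call up. It gives the time, the measured TCP pose, the force and the opening at its end, in the units of the state.
- bot.state(): the state, without advancing time (a new reading comes with each control period).
- imaging.grab_frame(name): name is "scene" or "top" or "wrist"; returns a dict with "color" (400x640x3 uint8, red, green, blue), "intrinsics" (3x3 intrinsics, pixels), "cam_to_world" (4x4, takes a point from camera to world coordinates); the wrist camera has in their place "tool_from_camera" (4x4, takes a point from camera to tool coordinates, whose origin is the TCP and whose axes are the tool frame's). Camera axes: x right, y down, z forward; pixel columns grow to the right and rows downward; lengths in mm; the calibration is good to about 2 mm. A picture is of the moment at which its call begins: read the wrist's pose just before it. There is no depth.
- bot.sign_off(): hands the job in, once; it reports no verdict.
The state is a dict: "time": time; "joints": joint angles; "joint_vel": joint speeds; "effort": joint torques, N m; "ee_pos": TCP position; "orientation": TCP orientation; "force": force on the tool from outside, world axes, zero at the start; "ft_torque": the same for the moment, N m; "gripper_width": opening from 0.0 (shut) to 1.0 (fully open).
Only numpy, scipy, OpenCV 4.12 (cv2) and the standard library are available. Lean on these libraries where they do the work, as an engineer would, in place of code of your own. Each camera call takes 0.05 s, during which the arm holds its last target. There are 200 camera calls.

## Working session

There is one attempt and no reset: what is moved stays moved. The work goes in short steps, Python scripts to look and compute and a tool call to move; the robot and the scene stay as the last step left them, time stands still between calls to the robot, and variables do not carry over. Pictures are saved under pics/ and viewed, about 8 in all and at most 12, crops included, and the job is handed in when it is done.

Besides the shell and the picture viewer there is one more tool, called after "Emit:" by a JSON object that holds its "name" and its "arguments". send_rows: Moves the arm, as the interface text tells. Its arguments: {"type":"object","properties":{"targets":{"type":"array","items":{"type":"object","properties":{"gripper":{"type":"number"},"x":{"type":"number"},"y":{"type":"number"},"z":{"type":"number"},"twist":{"type":"number"}}}},"squeeze":{"type":"number"}},"required":["targets"]}

```bash
mkdir -p pics; cat > h.py <<'E'
import numpy as np, cv2
from workcell import bot, imaging
from scipy.spatial.transform import Rotation as R
def grab(n):
    s=bot.state(); f=imaging.grab_frame(n)
    if n=="wrist":
        T=np.eye(4);T[:3,:3]=R.from_rotvec(s["orientation"]).as_matrix();T[:3,3]=s["ee_pos"]
        M=T@np.array(f["tool_from_camera"])
    else: M=np.array(f["cam_to_world"])
    return f["color"],np.array(f["intrinsics"]),M
def ray(K,M,u,v,z):
    d=M[:3,:3]@np.linalg.solve(K,[u,v,1.]);o=M[:3,3]
    return o+d*(z-o[2])/d[2]
def proj(K,M,p):
    q=K@(M[:3,:3].T@(np.array(p)-M[:3,3]));return q[:2]/q[2]
E
python3 - <<'E'
from h import *
s=bot.state();print(s["time"],s["ee_pos"],s["orientation"]);print(R.from_rotvec(s["orientation"]).as_matrix().round(2))
for n in("scene","top","wrist"):
    c,K,M=grab(n);cv2.imwrite(f"pics/{n}0.png",c[:,:,::-1]);np.savez(f"{n}0.npz",c=c,K=K,M=M);print(n,M.round(2).tolist(),K[0,0])
E
```

```text
0.0 [252.75500506 570.95870833 221.4618864 ] [ 1.71254460e+00 -2.63166822e+00  1.99039762e-03]
[[-0.41 -0.91 -0.  ]
 [-0.91  0.41 -0.  ]
 [ 0.   -0.   -1.  ]]
scene [[-0.46, -0.54, 0.71, -66.85], [-0.89, 0.26, -0.38, 355.19], [0.02, -0.8, -0.6, 600.82], [0.0, 0.0, 0.0, 1.0]] 510.6037816261882
top [[-0.0, -1.0, 0.1, 480.35], [-1.0, 0.0, -0.01, 17.58], [0.01, -0.1, -1.0, 935.37], [0.0, 0.0, 0.0, 1.0]] 446.7247339739798
wrist [[-0.4, -0.88, -0.25, 321.49], [-0.91, 0.39, 0.11, 542.08], [0.0, 0.27, -0.96, 384.99], [0.0, 0.0, 0.0, 1.0]] 339.57098502346673
```

View pics/top0.png

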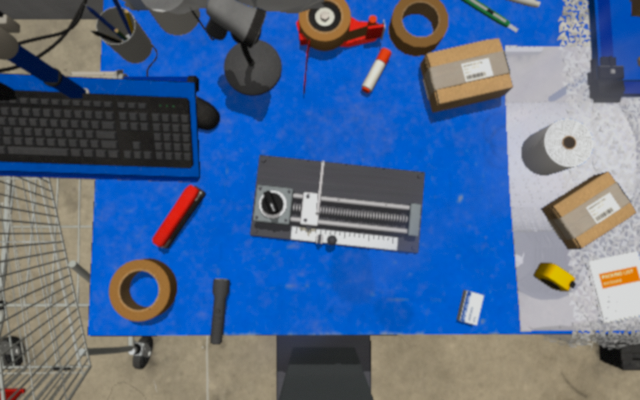

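View pics/scene0.png

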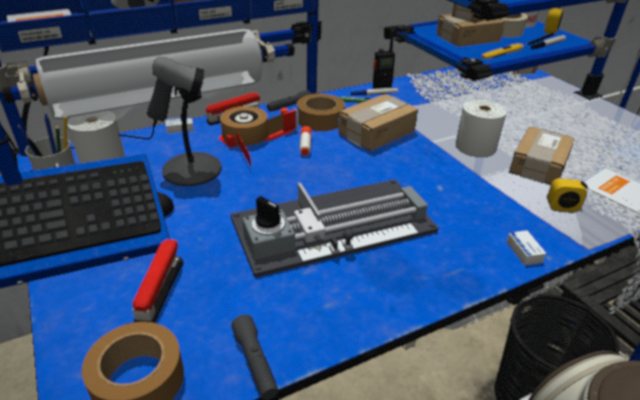

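Top view: bed corners about (258,157), (423,172), (417,251) and (252,236); knob (272,203), stop plate (321,180), pin and tab near (330,240). I'll take one enlarged crop for detail.

```bash
python3 - <<'E'
from h import *
d=np.load("top0.npz");c=d["c"];e=np.load("scene0.npz")["c"]
a=cv2.resize(c[175:255,245:355],(770,560)[:2],interpolation=cv2.INTER_CUBIC)
cv2.imwrite("pics/a.png",a[:,:,::-1])
K,M=d["K"],d["M"]
for n,u,v,z in[("c1",258,157,12),("c2",423,172,12),("c3",417,251,12),("c4",252,236,12),("knob",272,203,100)]:print(n,ray(K,M,u,v,z).round(1))
E
```

```text
c1 [671.9 143.4  12. ]
c2 [ 639.3 -202.3   12. ]
c3 [ 474.7 -185.7   12. ]
c4 [506.6 154.   12. ]
knob [565.9 104.2 100. ]
```

View pics/a.png

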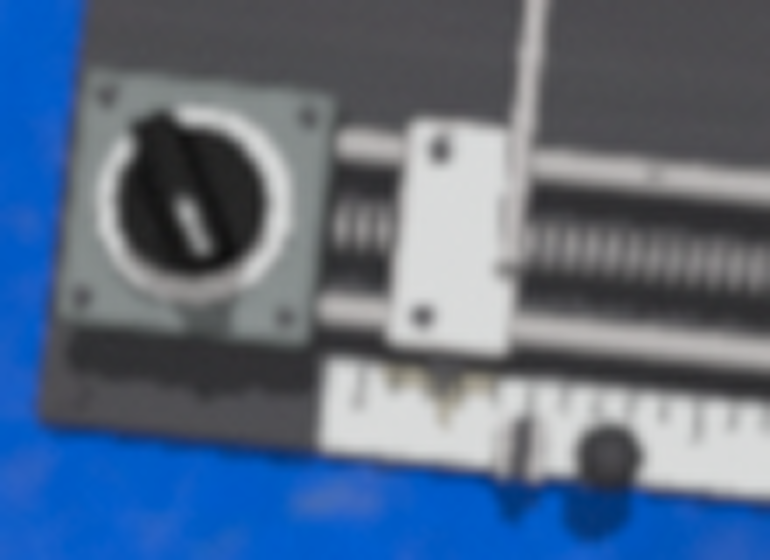

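Top crop: knob bar is about 25° from world x, pin ball at crop (610,457) with the tab left of it at (520,450), and the pointer near (442,380), so it has to travel about 48 mm to the pin. The bed measures 347 mm, as it should. I'm moving above the knob.

Emit:
{"name": "send_rows", "arguments": {"targets": [{"gripper":1,"x":0.06,"y":-0.1},{"gripper":1,"x":0.13,"y":-0.2},{"gripper":1,"x":0.2,"y":-0.31},{"gripper":1,"x":0.27,"y":-0.42},{"gripper":1,"x":0.33,"y":-0.53},{"gripper":1,"x":0.4,"y":-0.64},{"gripper":1,"x":0.47,"y":-0.74},{"gripper":1,"x":0.5,"y":-0.79}]}}

```text
invalid input
```

Emit:
{"name": "send_rows", "arguments": {"targets": [{"gripper":1,"x":0.06,"y":-0.1},{"gripper":1,"x":0.13,"y":-0.2},{"gripper":1,"x":0.2,"y":-0.31},{"gripper":1,"x":0.27,"y":-0.42},{"gripper":1,"x":0.33,"y":-0.53},{"gripper":1,"x":0.4,"y":-0.64},{"gripper":1,"x":0.47,"y":-0.74},{"gripper":1,"x":0.5,"y":-0.79}]}}

```text
invalid input
```

Emit:
{"name": "send_rows", "arguments": {"targets": [{"gripper":1,"x":0.06,"y":-0.1,"twist":-0.07},{"gripper":1,"x":0.13,"y":-0.2,"twist":-0.14},{"gripper":1,"x":0.2,"y":-0.31,"twist":-0.21},{"gripper":1,"x":0.27,"y":-0.42,"twist":-0.28},{"gripper":1,"x":0.33,"y":-0.53,"twist":-0.35},{"gripper":1,"x":0.4,"y":-0.64,"twist":-0.42},{"gripper":1,"x":0.47,"y":-0.74,"twist":-0.49},{"gripper":1,"x":0.5,"y":-0.79,"twist":-0.544}]}}

```text
invalid input
```

```bash
python3 - <<'E'
from h import *
s=bot.state();print(s["time"],s["ee_pos"],s["orientation"],s["joints"])
c,K,M=grab("wrist");cv2.imwrite("pics/w1.png",c[:,:,::-1]);np.savez("w1.npz",c=c,K=K,M=M)
E
```

```text
0.15 [252.79710522 571.10115663 221.71269183] [ 1.71295313e+00 -2.63188909e+00  1.57668217e-03] [ 1.41264335e+00  3.85395599e-01  6.97222326e-03 -3.61858624e-04
 -1.19403102e+00 -2.58571231e-01]
```

View pics/w1.png

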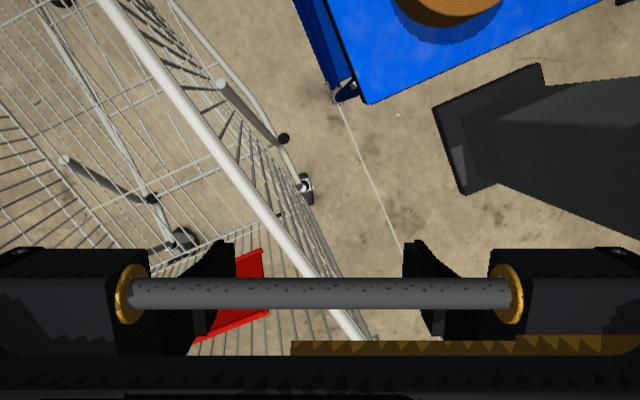

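The calls were refused, probably because every key is required. The wrist view still shows the start area, so nothing moved. I'm resending with all keys.

Emit:
{"name": "send_rows", "arguments": {"targets": [{"gripper":1,"x":0.06,"y":-0.1,"z":0,"twist":0},{"gripper":1,"x":0.13,"y":-0.2,"z":0,"twist":0},{"gripper":1,"x":0.2,"y":-0.31,"z":0,"twist":0},{"gripper":1,"x":0.27,"y":-0.42,"z":0,"twist":0},{"gripper":1,"x":0.33,"y":-0.53,"z":0,"twist":0},{"gripper":1,"x":0.4,"y":-0.64,"z":0,"twist":0},{"gripper":1,"x":0.47,"y":-0.74,"z":0,"twist":0},{"gripper":1,"x":0.5,"y":-0.79,"z":0,"twist":0}], "squeeze": 30}}

```text
time: 0.87
ee_pos: [357.7, 413.7, 222.5]
orientation: [1.711, -2.634, 0.001]
force: [-0.0, 0.0, -0.2]
gripper_width: 1.003
```

Emit:
{"name": "send_rows", "arguments": {"targets": [{"gripper":1,"x":0.06,"y":-0.1,"z":0,"twist":0},{"gripper":1,"x":0.13,"y":-0.2,"z":0,"twist":0},{"gripper":1,"x":0.2,"y":-0.31,"z":0,"twist":0},{"gripper":1,"x":0.27,"y":-0.42,"z":0,"twist":0},{"gripper":1,"x":0.33,"y":-0.53,"z":0,"twist":0},{"gripper":1,"x":0.4,"y":-0.64,"z":0,"twist":0},{"gripper":1,"x":0.47,"y":-0.74,"z":0,"twist":0},{"gripper":1,"x":0.5,"y":-0.79,"z":0,"twist":0}], "squeeze": 30}}

```text
time: 1.53
ee_pos: [461.7, 258.9, 222.4]
orientation: [1.711, -2.634, 0.0]
force: [0.9, 0.3, 0.7]
gripper_width: 0.998
```

```bash
python3 - <<'E'
from h import *
s=bot.state();print(s["time"],s["ee_pos"],s["orientation"],s["joints"])
c,K,M=grab("wrist");cv2.imwrite("pics/w1.png",c[:,:,::-1]);np.savez("w1.npz",c=c,K=K,M=M)
print(proj(K,M,s["ee_pos"]),proj(K,M,[566,104,101]),proj(K,M,[500,30,32]))
E
```

```text
1.5333 [461.74172109 258.93895652 222.44630608] [ 1.71124720e+00 -2.63402754e+00  3.33554122e-04] [ 8.17779434e-01  2.22502651e-01 -2.25421969e-01  9.62291528e-05
 -1.12340722e+00  3.34464526e-01]
[320.44060232 258.20378823] [453.71914982  -7.39746767] [520.99730124  52.22114428]
```

View pics/w1.png

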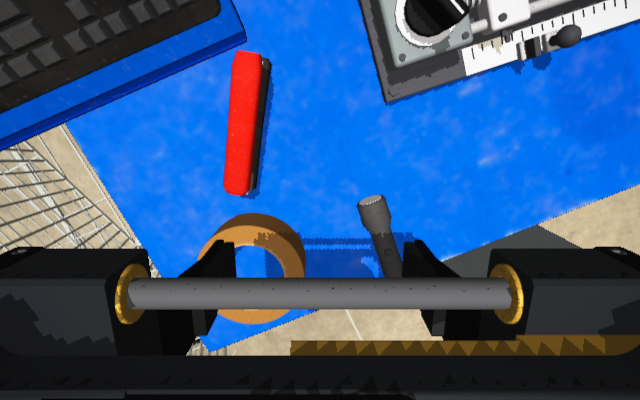

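Wrist view: knob at (432,15), pin ball (568,35) and tab (530,47), partly out of frame. I'll go halfway and look again.

Emit:
{"name": "send_rows", "arguments": {"targets": [{"gripper":1,"x":0.05,"y":-0.08,"z":0,"twist":0},{"gripper":1,"x":0.1,"y":-0.16,"z":0,"twist":0},{"gripper":1,"x":0.15,"y":-0.24,"z":0,"twist":0},{"gripper":1,"x":0.2,"y":-0.32,"z":0,"twist":0},{"gripper":1,"x":0.24,"y":-0.38,"z":0,"twist":0},{"gripper":1,"x":0.28,"y":-0.44,"z":0,"twist":0},{"gripper":1,"x":0.28,"y":-0.44,"z":0,"twist":0},{"gripper":1,"x":0.28,"y":-0.44,"z":0,"twist":0}], "squeeze": 30}}

```text
time: 2.25
ee_pos: [518.8, 174.2, 222.3]
orientation: [1.713, -2.633, -0.0]
force: [-0.0, -0.5, 0.3]
gripper_width: 0.999
```

```bash
python3 - <<'E'
from h import *
s=bot.state();print(s["time"],s["ee_pos"],s["orientation"],s["joints"])
c,K,M=grab("wrist");np.savez("w2.npz",c=c,K=K,M=M)
a=cv2.resize(c[20:220,320:640],(800,500),interpolation=cv2.INTER_CUBIC);cv2.imwrite("pics/w2.png",a[:,:,::-1])
E
```

```text
2.25 [518.81601889 174.18353306 222.3006645 ] [ 1.71272190e+00 -2.63345442e+00 -4.47902887e-04] [ 6.20046268e-01  2.53086137e-01 -1.84384216e-01 -3.22916258e-04
 -1.13348944e+00  5.33362222e-01]
```

View pics/w2.png

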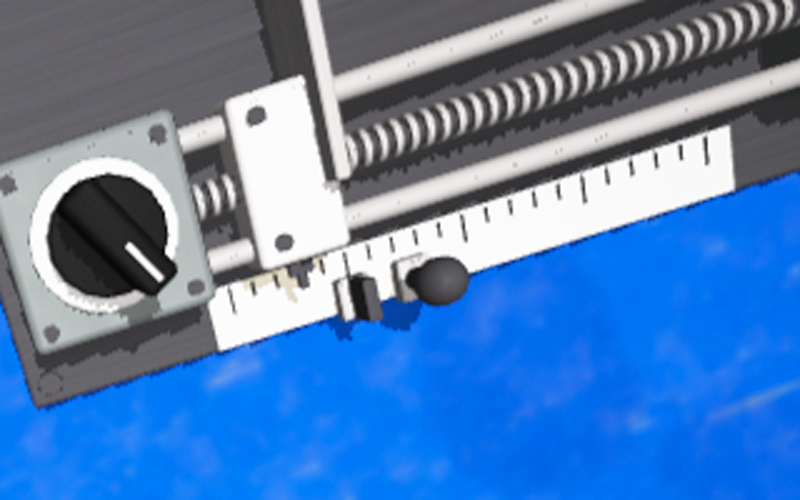

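Clear view (crop pixels): pointer tip about (302,284), ball centre (440,281) with its foot at (408,278), ring centre (113,235), bar from about (65,195) to (163,278).

```bash
cat >> h.py <<'E'
BY=np.array([.0941,.9956,0]);BX=np.array([.9956,-.0941,0])
E
python3 - <<'E'
from h import *
d=np.load("w2.npz");K,M=d["K"],d["M"]
def P(n,cu,cv,z):
    p=ray(K,M,320+cu/2.5,20+cv/2.5,z);print(n,p.round(1),"bed y",(p@BY).round(1),"bx",(p@BX).round(1));return p
P("ring",115,235,54)
P("ptr",302,284,32);P("ball",440,281,41);P("foot",408,278,16)
a=P("bar near",163,278,101);b=P("bar far",68,195,101);
w1=P("w1",128,244,101);w2=P("w2",158,280,101)
print(np.degrees(np.arctan2(*(b-a)[[1,0]])),np.degrees(np.arctan2(*(w1-w2)[[1,0]])),np.linalg.norm(b-a),(a+b)/2)
a=P("strip0",218,350,12.5);b=P("strip1",733,187,12.5);print(np.degrees(np.arctan2(*(a-b)[[0,1]])))
P("g0",0,185,52),P("g1",170,112,52),P("g2",213,295,52),P("g3",40,352,52)
s=[(302,284)]
E
```

```text
ring [565.9 105.4  54. ] bed y 158.2 bx 553.4
ptr [515.5  40.1  32. ] bed y 88.4 bx 509.5
ball [496.2  -7.8  41. ] bed y 39.0 bx 494.7
foot [496.3  -6.7  16. ] bed y 40.0 bx 494.8
bar near [549.9 101.6 101. ] bed y 152.9 bx 537.9
bar far [586.5 120.2 101. ] bed y 174.8 bx 572.6
w1 [564.6 108.2 101. ] bed y 160.8 bx 551.9
w2 [549.9 103.4 101. ] bed y 154.7 bx 537.8
26.825543977206255 18.173097282487788 41.02615117379427 [568.17627324 110.9015196  101.        ]
strip0 [499.4  77.1  12.5] bed y 123.8 bx 489.9
strip1 [ 476.4 -143.1   12.5] bed y -97.6 bx 487.7
5.962950029838521
g0 [599.9 137.8  52. ] bed y 193.6 bx 584.3
g1 [597.9  70.7  52. ] bed y 126.6 bx 588.6
g2 [529.6  78.8  52. ] bed y 128.3 bx 519.8
g3 [536.4 148.6  52. ] bed y 198.4 bx 520.0
```

Checks agree: bar length 41 (44 given), ball and foot agree to 1 mm, and the pointer is 49 mm short of the pin. Next I align over the knob at (566,106) with yaw -67°, then descend to TCP z≈75.

Emit:
{"name": "send_rows", "arguments": {"targets": [{"gripper":1,"x":0.03,"y":-0.05,"z":0,"twist":-0.07},{"gripper":1,"x":0.06,"y":-0.1,"z":0,"twist":-0.14},{"gripper":1,"x":0.1,"y":-0.16,"z":0,"twist":-0.21},{"gripper":1,"x":0.13,"y":-0.22,"z":0,"twist":-0.28},{"gripper":1,"x":0.17,"y":-0.28,"z":0,"twist":-0.35},{"gripper":1,"x":0.2,"y":-0.33,"z":0,"twist":-0.42},{"gripper":1,"x":0.216,"y":-0.354,"z":0,"twist":-0.49},{"gripper":1,"x":0.216,"y":-0.354,"z":0,"twist":-0.52}], "squeeze": 30}}

```text
time: 2.97
ee_pos: [566.2, 106.0, 222.4]
orientation: [2.622, -1.73, -0.0]
force: [1.1, 1.2, 0.8]
gripper_width: 1.0
```

Emit:
{"name": "send_rows", "arguments": {"targets": [{"gripper":1,"x":0,"y":0,"z":0.1,"twist":0},{"gripper":1,"x":0,"y":0,"z":0.2,"twist":0},{"gripper":1,"x":0,"y":0,"z":0.3,"twist":0},{"gripper":1,"x":0,"y":0,"z":0.4,"twist":0},{"gripper":1,"x":0,"y":0,"z":0.5,"twist":0},{"gripper":1,"x":0,"y":0,"z":0.5,"twist":0},{"gripper":1,"x":0,"y":0,"z":0.5,"twist":0},{"gripper":1,"x":0,"y":0,"z":0.5,"twist":0}], "squeeze": 30}}

```text
time: 3.63
ee_pos: [566.8, 106.6, 123.8]
orientation: [-2.618, 1.733, -0.002]
force: [0.6, -0.5, -0.3]
gripper_width: 0.998
```

```bash
python3 - <<'E'
from h import *
s=bot.state();print(s["time"],s["ee_pos"],s["orientation"],s["joints"],s["force"])
c,K,M=grab("wrist");cv2.imwrite("pics/w3.png",c[:,:,::-1]);np.savez("w3.npz",c=c,K=K,M=M)
E
```

```text
3.6333 [566.79777792 106.61167503 123.80426505] [-2.61839935e+00  1.73320075e+00 -2.33991049e-03] [ 4.66968315e-01  3.91565394e-01 -2.50408900e-01  6.70175136e-04
 -9.26755985e-01  1.50478815e+00] [ 0.58201879 -0.45179521 -0.29638553]
```

View pics/w3.png

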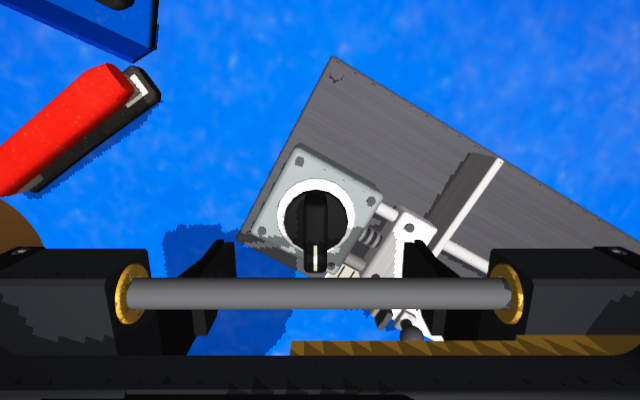

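The knob is centred between the fingers at (316,230) and the bar is aligned. Descending and gripping.

Emit:
{"name": "send_rows", "arguments": {"targets": [{"gripper":1,"x":0,"y":0,"z":0.08,"twist":0},{"gripper":1,"x":0,"y":0,"z":0.16,"twist":0},{"gripper":1,"x":0,"y":0,"z":0.24,"twist":0},{"gripper":0.5,"x":0,"y":0,"z":0.24,"twist":0},{"gripper":0.2,"x":0,"y":0,"z":0.24,"twist":0},{"gripper":0,"x":0,"y":0,"z":0.24,"twist":0},{"gripper":0,"x":0,"y":0,"z":0.24,"twist":0},{"gripper":0,"x":0,"y":0,"z":0.24,"twist":0}], "squeeze": 35}}

```text
time: 4.35
ee_pos: [566.8, 106.1, 75.9]
orientation: [-2.617, 1.734, -0.002]
force: [-0.7, 0.3, 0.2]
gripper_width: 0.705
```

Emit:
{"name": "send_rows", "arguments": {"targets": [{"gripper":0,"x":0,"y":0,"z":0,"twist":0},{"gripper":0,"x":0,"y":0,"z":0,"twist":0},{"gripper":0,"x":0,"y":0,"z":0,"twist":0},{"gripper":0,"x":0,"y":0,"z":0,"twist":0},{"gripper":0,"x":0,"y":0,"z":0,"twist":0},{"gripper":0,"x":0,"y":0,"z":0,"twist":0},{"gripper":0,"x":0,"y":0,"z":0,"twist":0},{"gripper":0,"x":0,"y":0,"z":0,"twist":0}], "squeeze": 35}}

```text
time: 5.02
ee_pos: [565.1, 107.7, 74.6]
orientation: [-2.616, 1.735, 0.004]
force: [-4.3, 8.6, 2.2]
gripper_width: 0.159
```

Gripped at 13.9 mm, which matches the bar. Turning clockwise, with a 2 mm recentring along -x tool.

Emit:
{"name": "send_rows", "arguments": {"targets": [{"gripper":0,"x":-0.01,"y":0,"z":0,"twist":0.04},{"gripper":0,"x":-0.01,"y":0,"z":0,"twist":0.08},{"gripper":0,"x":-0.01,"y":0,"z":0,"twist":0.12},{"gripper":0,"x":-0.01,"y":0,"z":0,"twist":0.16},{"gripper":0,"x":-0.01,"y":0,"z":0,"twist":0.2},{"gripper":0,"x":-0.01,"y":0,"z":0,"twist":0.24},{"gripper":0,"x":-0.01,"y":0,"z":0,"twist":0.28},{"gripper":0,"x":-0.01,"y":0,"z":0,"twist":0.32}], "squeeze": 35}}

```text
time: 5.68
ee_pos: [564.8, 109.1, 74.6]
orientation: [-2.102, 2.334, 0.002]
force: [-3.2, 6.4, 1.1]
gripper_width: 0.157
```

Emit:
{"name": "send_rows", "arguments": {"targets": [{"gripper":0,"x":0,"y":0,"z":0,"twist":0.04},{"gripper":0,"x":0,"y":0,"z":0,"twist":0.08},{"gripper":0,"x":0,"y":0,"z":0,"twist":0.12},{"gripper":0,"x":0,"y":0,"z":0,"twist":0.16},{"gripper":0,"x":0,"y":0,"z":0,"twist":0.2},{"gripper":0,"x":0,"y":0,"z":0,"twist":0.24},{"gripper":0,"x":0,"y":0,"z":0,"twist":0.28},{"gripper":0,"x":0,"y":0,"z":0,"twist":0.32}], "squeeze": 35}}

```text
time: 6.35
ee_pos: [565.2, 110.3, 74.6]
orientation: [-1.455, 2.781, 0.004]
force: [-2.9, 9.3, 0.3]
gripper_width: 0.161
```

```bash
python3 - <<'E'
from h import *
s=bot.state();print(s["time"],s["ee_pos"],s["orientation"],s["force"])
o=[]
for n in("wrist","top","scene"):
    c,K,M=grab(n);np.savez(n+"4.npz",c=c,K=K,M=M);o.append(c)
a=np.vstack([np.hstack([cv2.resize(o[1][170:260,240:400],(400,225)),cv2.resize(o[2][170:280,220:400],(400,225))]),cv2.resize(o[0],(800,500))[:375]])
cv2.imwrite("pics/m4.png",a[:,:,::-1])
E
```

```text
6.35 [565.23262914 110.2692919   74.58014313] [-1.45473762  2.78146288  0.00407541] [-2.8849142   9.32912654  0.28509121]
```

View pics/m4.png

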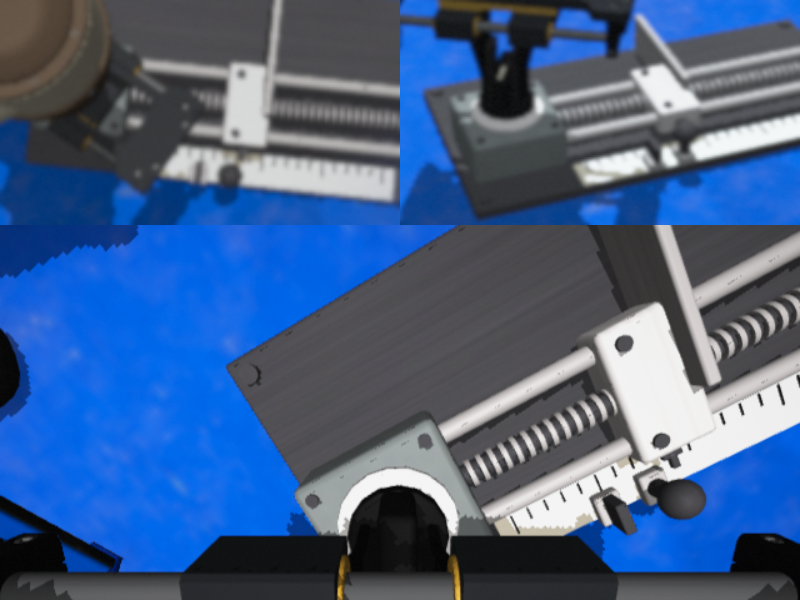

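Wrist view shows the stop clearly: pointer tip at composite (675,460), ball (682,498), foot (655,487). The pointer is now close to level with the pin.

```bash
python3 - <<'E'
from h import *
d=np.load("wrist4.npz");K,M=d["K"],d["M"]
for n,u,v,z in[("ptr",675,462,32),("ball",682,498,41),("foot",653,487,16)]:
    p=ray(K,M,u/1.25,(v-225)/1.25,z);print(n,p.round(1),(p@BY).round(1),(p@BX).round(1))
E
```

```text
ptr [509.5 -17.   32. ] 31.1 508.9
ball [496.2  -8.4  41. ] 38.3 494.8
foot [494.4  -7.8  16. ] 38.7 492.9
```

The pointer is 7.5 mm past the pin. Turning another 0.27 rad clockwise for about 24 mm, then remeasuring.

Emit:
{"name": "send_rows", "arguments": {"targets": [{"gripper":0,"x":-0.008,"y":0.006,"z":0,"twist":0.03},{"gripper":0,"x":-0.008,"y":0.006,"z":0,"twist":0.06},{"gripper":0,"x":-0.008,"y":0.006,"z":0,"twist":0.09},{"gripper":0,"x":-0.008,"y":0.006,"z":0,"twist":0.12},{"gripper":0,"x":-0.008,"y":0.006,"z":0,"twist":0.15},{"gripper":0,"x":-0.008,"y":0.006,"z":0,"twist":0.17},{"gripper":0,"x":-0.008,"y":0.006,"z":0,"twist":0.17},{"gripper":0,"x":-0.008,"y":0.006,"z":0,"twist":0.17}], "squeeze": 35}}

```text
time: 7.17
ee_pos: [565.6, 111.0, 74.6]
orientation: [-1.076, 2.949, 0.002]
force: [-0.5, 6.0, -1.6]
gripper_width: 0.157
```

```bash
python3 - <<'E'
from h import *
s=bot.state();print(s["time"],s["ee_pos"],s["orientation"],s["force"])
c,K,M=grab("wrist");np.savez("w5.npz",c=c,K=K,M=M)
a=cv2.resize(c[100:300,320:640],(800,500),interpolation=cv2.INTER_CUBIC);cv2.imwrite("pics/w5.png",a[:,:,::-1])
E
```

```text
7.1667 [565.63081426 110.96938245  74.5912571 ] [-1.07572286e+00  2.94940656e+00  2.21565272e-03] [-0.54497037  6.01490675 -1.63008755]
```

View pics/w5.png

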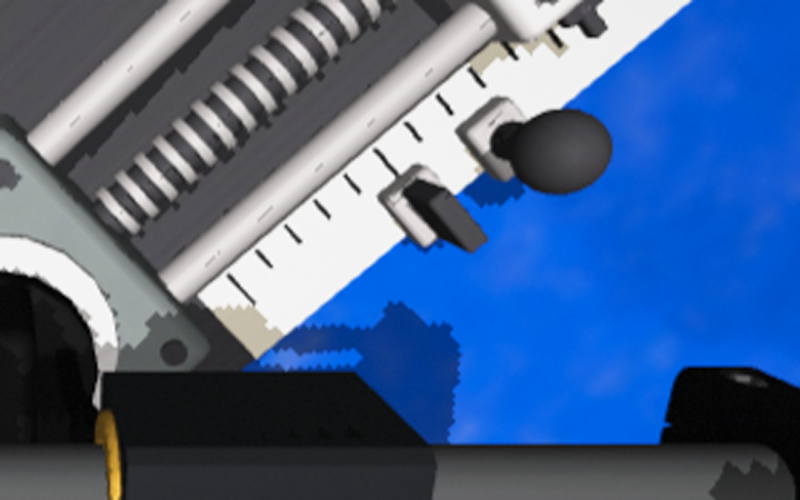

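The pointer tip at (597,33) is well beyond the ball (560,150), whose foot is at (495,138).

```bash
python3 - <<'E'
from h import *
d=np.load("w5.npz");K,M=d["K"],d["M"]
for n,u,v,z in[("ptr",597,33,32),("ball",560,150,41),("foot",495,138,16)]:
    p=ray(K,M,320+u/2.5,100+v/2.5,z);print(n,p.round(1),(p@BY).round(1),(p@BX).round(1))
E
```

```text
ptr [505.6 -34.1  32. ] 13.6 506.6
ball [496.2  -7.9  41. ] 38.8 494.7
foot [496.6  -7.   16. ] 39.8 495.1
```

The pointer is 25.5 mm past the pin, which is enough. Turning back by 0.24 + 0.39 = 0.63 rad (twist -0.40).

Emit:
{"name": "send_rows", "arguments": {"targets": [{"gripper":0,"x":0,"y":0,"z":0,"twist":-0.04},{"gripper":0,"x":0,"y":0,"z":0,"twist":-0.08},{"gripper":0,"x":0,"y":0,"z":0,"twist":-0.12},{"gripper":0,"x":0,"y":0,"z":0,"twist":-0.16},{"gripper":0,"x":0,"y":0,"z":0,"twist":-0.2},{"gripper":0,"x":0,"y":0,"z":0,"twist":-0.24},{"gripper":0,"x":0,"y":0,"z":0,"twist":-0.28},{"gripper":0,"x":0,"y":0,"z":0,"twist":-0.32}], "squeeze": 35}}

```text
time: 7.88
ee_pos: [564.9, 110.0, 74.6]
orientation: [-1.779, 2.589, 0.001]
force: [-2.0, 1.9, 1.1]
gripper_width: 0.158
```

Emit:
{"name": "send_rows", "arguments": {"targets": [{"gripper":0,"x":0,"y":0,"z":0,"twist":-0.03},{"gripper":0,"x":0,"y":0,"z":0,"twist":-0.06},{"gripper":0,"x":0,"y":0,"z":0,"twist":-0.08},{"gripper":0,"x":0,"y":0,"z":0,"twist":-0.08},{"gripper":0,"x":0,"y":0,"z":0,"twist":-0.08},{"gripper":0,"x":0,"y":0,"z":0,"twist":-0.08},{"gripper":0,"x":0,"y":0,"z":0,"twist":-0.08},{"gripper":0,"x":0,"y":0,"z":0,"twist":-0.08}], "squeeze": 35}}

```text
time: 8.55
ee_pos: [564.9, 109.6, 74.6]
orientation: [1.934, -2.475, -0.001]
force: [-2.0, 3.0, 1.7]
gripper_width: 0.154
```

```bash
python3 - <<'E'
from h import *
s=bot.state();print(s["time"],s["ee_pos"],s["orientation"],s["force"])
c,K,M=grab("wrist");np.savez("w6.npz",c=c,K=K,M=M)
a=cv2.resize(c[100:300,320:640],(800,500),interpolation=cv2.INTER_CUBIC);cv2.imwrite("pics/w6.png",a[:,:,::-1])
E
```

```text
8.55 [564.85536549 109.6491806   74.55739955] [ 1.93417809e+00 -2.47507333e+00 -5.89098916e-04] [-1.9760852   3.04520227  1.7069589 ]
```

View pics/w6.png

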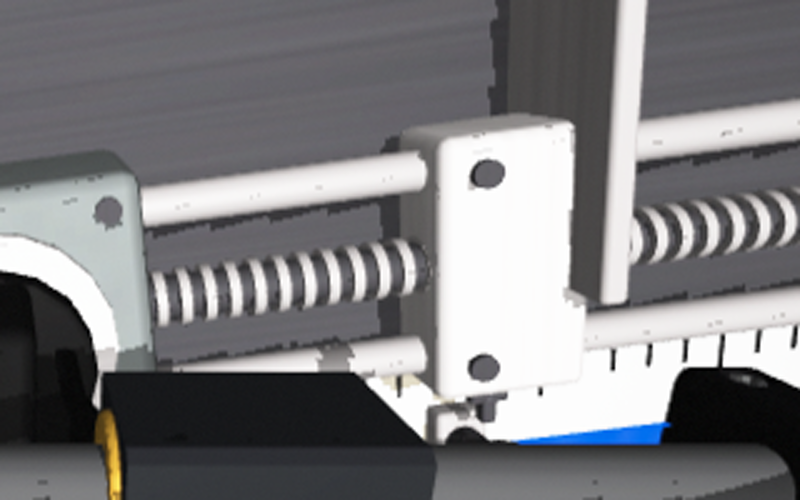

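The pointer tip at (487,418) is beside the pin foot at about (460,425), which is partly hidden.

```bash
python3 - <<'E'
from h import *
d=np.load("w6.npz");K,M=d["K"],d["M"]
p=ray(K,M,320+487/2.5,100+418/2.5,32);print(p.round(1),(p@BY).round(1),(p@BX).round(1))
print([((proj(K,M,BY*y+BX*508+[0,0,32])-[320,100])*2.5).round() for y in(27,39)])
E
```

```text
[508.5  -9.7  32. ] 38.2 507.2
[array([530., 409.]), array([484., 416.])]
```

The pointer is at 38.2 against the pin's 38–40, so it is level. Releasing and lifting.

Emit:
{"name": "send_rows", "arguments": {"targets": [{"gripper":0.3,"x":0,"y":0,"z":0,"twist":0},{"gripper":0.6,"x":0,"y":0,"z":0,"twist":0},{"gripper":0.7,"x":0,"y":0,"z":0,"twist":0},{"gripper":0.7,"x":0,"y":0,"z":0,"twist":0},{"gripper":0.7,"x":0,"y":0,"z":0,"twist":0},{"gripper":0.7,"x":0,"y":0,"z":0,"twist":0},{"gripper":0.7,"x":0,"y":0,"z":0,"twist":0},{"gripper":0.7,"x":0,"y":0,"z":0,"twist":0}], "squeeze": 35}}

```text
time: 9.27
ee_pos: [565.2, 109.5, 74.5]
orientation: [1.935, -2.475, 0.0]
force: [0.6, 1.2, -0.1]
gripper_width: 0.659
```

Emit:
{"name": "send_rows", "arguments": {"targets": [{"gripper":0.7,"x":0,"y":0,"z":-0.1,"twist":0},{"gripper":0.7,"x":0,"y":0,"z":-0.2,"twist":0},{"gripper":0.7,"x":0,"y":0,"z":-0.35,"twist":0},{"gripper":0.7,"x":0,"y":0,"z":-0.5,"twist":0},{"gripper":0.7,"x":0,"y":0.1,"z":-0.6,"twist":0},{"gripper":0.7,"x":0,"y":0.25,"z":-0.7,"twist":0},{"gripper":0.7,"x":0,"y":0.4,"z":-0.7,"twist":0},{"gripper":0.7,"x":0,"y":0.4,"z":-0.7,"twist":0}], "squeeze": 35}}

```text
time: 9.93
ee_pos: [484.0, 129.1, 216.2]
orientation: [-1.935, 2.472, 0.002]
force: [-0.1, -0.6, -0.9]
gripper_width: 0.694
```

```bash
python3 - <<'E'
from h import *
s=bot.state();print(s["time"],s["ee_pos"],s["orientation"],s["force"],s["gripper_width"])
c,K,M=grab("wrist");np.savez("w7.npz",c=c,K=K,M=M)
a=cv2.resize(c[20:220,320:640],(800,500),interpolation=cv2.INTER_CUBIC);cv2.imwrite("pics/w7.png",a[:,:,::-1])
E
```

```text
9.9333 [483.9599004  129.11353528 216.18680081] [-1.93530585e+00  2.47237325e+00  2.04402723e-03] [-0.1006847  -0.57045972 -0.94746894] 0.6935754431144091
```

View pics/w7.png

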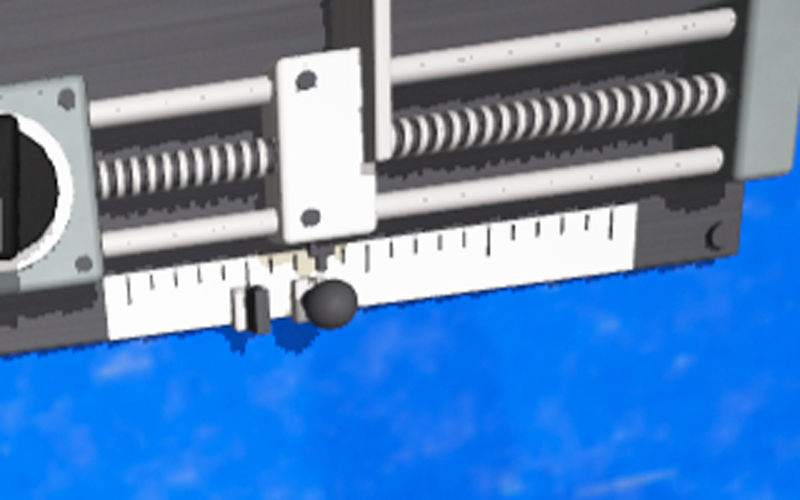

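The pointer tip at (320,268) is beside the round pin, with the ball at (330,304) and the foot at (303,300). I'll run a last numeric check and hand in.

```bash
python3 - <<'E'
from h import *
d=np.load("w7.npz");K,M=d["K"],d["M"]
r=[]
for n,u,v,z in[("ptr",320,268,32),("ball",330,304,41),("foot",303,300,16)]:
    p=ray(K,M,320+u/2.5,20+v/2.5,z);r.append(p@BY);print(n,p.round(1),(p@BY).round(1))
if abs(r[0]-r[1])<6: bot.sign_off();print("signed off")
E
```

```text
ptr [509.8  -9.   32. ] 39.0
ball [496.3  -7.7  41. ] 39.0
foot [496.3  -5.7  16. ] 41.0
the job is handed in; nothing more can be done
signed off
```

The stop is set to the round-headed pin using only the knob, and the job is handed in at about 10 s of the 42 s allowed. `sign_off` gave no verdict.

- **Turning:** I turned the knob clockwise about 1.27 rad, which took the pointer a measured 25 mm past the pin. I then turned it back about 0.63 rad. That covers the full 0.24 rad of play plus the return travel, so the last turn was the backward one.
- **Letting go:** I released the knob and lifted the gripper clear of the gauge.
- **Last check (wrist camera, after release):** the pointer stands at 39.0 mm along the bed, level with the pin's ball at 39.0 mm. The pin's foot measured 41.0 mm, so these readings agree to about 2 mm. The highest wrist force I read was about 10 N.
- **Not seen directly:** I inferred the play reading from the pointer following the knob back, since it cannot be measured from the images.
- **Failed on the way:** the first three move calls were refused because I left out the `z` and, in two of them, `twist` values. Nothing moved.

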